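# Press the chuck sleeve home on a rotary-hammer spindle and hold it for the retaining ring

### The job

Swing the clamp lever on the holding block fully shut so that the rotary-hammer spindle is gripped; then pick up the loose steel chuck sleeve as it stands (wide bore down), fit it over the spindle and press it straight down against the coil spring until its lower rim sits hard on the round shoulder at the foot of the spindle. Finish while still holding it firmly pressed down there, so that a colleague can clip in the retaining ring: do not let go. Leave the other things on the bench where they are.

Things in the scene. Friction and masses are not known exactly. Their poses are not given: they have to be found in the camera images.
- holding_block: split aluminium holding block, fixed, 104 x 72 mm in plan, top at z = 55 mm, on a steel foot plate 10 mm high reaching 95 mm to its -x and 75 mm to its +x, 34 mm to each side. Origin on the bench under the spindle's axis; z up. The 3 mm clamping slit runs to the block's -x end; the clamp lever is on its +y side.
- spindle_top (a point): top of the upright steel spindle that stands in the block, on its axis at z = 140 mm. The spindle is 19 mm in diameter, tapered to 12 mm over its top 8 mm; fixed.
- clamp_lever (a joint): angle (rad) of the steel cam lever, which swings level about an upright pin. 0 = fully shut at its stop: it lies alongside the block, pointing to the block's -x. Grows as the handle end swings outwards; at 1.57 it sticks straight out to the block's +y. Range 0 to 1.7; starts at 1.0 to 1.5. Friction of about 1 N at the handle; it stays where it is left.
- washer (a joint): how far the coil spring round the spindle is compressed, m. A brass thrust washer, 30 mm in diameter, lies on the spring; its top is 34 mm above the shoulder (z = 104 mm) at rest, value 0, which grows as it is pressed down. The spring pushes up with 4 N at rest, 12 N at 10 mm, where the sleeve meets the shoulder. The washer's own travel ends at 16 mm.
- shoulder: flat round steel shoulder at the foot of the spindle, 46 mm in diameter; the sleeve's lower rim must sit on it. Its origin is the centre of its top face, on the spindle's axis at z = 70 mm; z is up, along the spindle. It cannot move.
- sleeve: loose steel chuck sleeve, a ribbed tube 42 mm in outer diameter, 50 mm tall, about 0.13 kg, standing on the bench the right way up. Origin: centre of its lower rim; z up along it. Bore 34 mm in the lowest 24 mm (goes over washer and spring), 22 mm above (slides on the spindle). Its inner ledge meets the washer with the rim 10 mm above the shoulder; let go, the spring lifts it again.
- lever_hinge (a point): the pin that the clamp lever turns about, at the middle of the lever's height: in the block's frame 42 mm to -x, 51 mm to +y, 36 mm up
- lever_tip (a point): the free end of the clamp lever, 110 mm from the pin and at the same height. The handle part, from 58 to 110 mm from the pin, is 13 mm thick and 19 mm tall (z = 26.5 to 45.5 mm)
- retaining_ring: bystander: open steel ring, 25 mm across, 4 mm thick, lying on the bench; origin at its centre
- pliers: bystander: circlip pliers with red grips, 175 x 64 x 12 mm, lying on the bench; origin at the pivot
- grease_tub: bystander: grey round tub, 72 mm in diameter and 65 mm tall; origin at the centre of its underside
- drill: bystander: red and black cordless drill standing on its battery, 190 mm long, 75 mm wide, 205 mm tall; origin at the centre of its underside
Things that resemble listed ones, but are neither listed nor needed, are in the scene too. Of the things like the sleeve, leave any that is pink; of the rest the larger one is meant. What is shaped like the holding_block but pink is not meant.

How it is judged:
On the way, in this order (a step that is already met when the one before it is completed fails the run):
1. the clamp lever is swung shut, before the sleeve goes on (value of joint clamp_lever below 0.12 rad), for 0.2 s.
2. the sleeve is on the spindle, down to the spring (horizontal distance between sleeve and shoulder below 0.004 m and z of sleeve in the frame of shoulder below 0.03 m and angle between sleeve's own z axis and vertical below 0.12 rad), for 0.1 s.
At the end, for the whole second after the job is handed in: The clamp lever is shut (within 0.12 rad of its stop); the sleeve is upright on the spindle, the spring compressed, its lower rim down on the shoulder (within 1.5 mm, pressing on it with more than 1 N) and still, and the gripper is holding it there against the spring (value of joint clamp_lever below 0.12 rad and horizontal distance between sleeve and shoulder below 0.003 m and z of sleeve in the frame of shoulder below 0.0015 m and angle between sleeve's own z axis and vertical below 0.06 rad and value of joint washer above 0.008 m and contact force between sleeve and shoulder above 1 N and contact force between the fingers and sleeve above 2 N and linear speed of sleeve below 0.01 m/s); the arm keeps its last pose, push and grip.
It fails at once if a bystander is moved by more than 25 mm (distance of any of retaining_ring, pliers, grease_tub, drill from where it was at the start of the episode above 0.025 m).
It also fails if it takes over 72 s, if anything falls off the work surface, if the arm or the gripper's body presses on something with over 40 N, if the wrist force passes 120 N, or if a joint passes its speed limit or range.

### The arm

A 6-joint arm with a two-finger parallel gripper is mounted at the origin on the work surface. World frame = base frame: x ahead of the robot, y to its left, z up, the work surface at z = 0. Lengths are in m, angles in rad, forces in N, time in s.
With the tool pointing down it reaches from about 0.4 to 0.825 m from the base axis. Payload 7 kg.
Tool frame: the origin (TCP) lies midway between the tips of the shut fingers; the grasp point (between the pads) lies 19 mm behind it; z points along the fingers, y is the line along which they close (so a half turn about z gives the same grasp; the last joint's range is limited). The gripper opens to 88 mm and grips with 3 to 60 N. Pads are 19 mm wide; open, the fingers measure 130 mm over their backs; the gripper's body (78 mm by 193 mm) begins 47 mm behind the grasp point.
Start: joints at [1.422, 0.359, 0.012, 0, -1.224, -0.288], TCP at [0.286, 0.612, 0.227] pointing down, gripper open.
Joint ranges: [-3.07, 3.07], [-1.43, 2.12], [-1.02, 1.25], [-3.03, 1.67], [-3.05, -0], [-3.03, 3.03]. Speed limits (rad/s): [2.39, 2.39, 3.01, 3.14, 3.14, 3.14].

### API

Orientations are given as [roll, pitch, yaw] about the fixed x, y, z axes, in that order (R = Rz(yaw) Ry(pitch) Rx(roll)).
In Python, from station import telemetry, eyes, ticket, recognise, trace gives the robot as it stands. The module is installed in compiled form; this text tells all that it offers.
- The arm moves only by the tool servo_tool, never from a script. Its argument "series" is a list that holds one entry, the list of rows, each a list of 4 numbers: the shift along the tool's x, y, z in mm, then the turn about the tool's z in rad. In form: [[[x, y, z, roll], ...]]. A call has exactly 10 rows; each row shifts and turns the commanded pose from where the row before left it, along the tool's axes as they then stand; what a row does not reach is not made up. A row lasts 1/12 s, in which the tool goes at most 41.7 mm and 7.16 degrees, less where a joint would pass 70% of its speed; a pose out of reach is approached as far as the arm can. A call is refused whole if a number of a shift passes 41.7 or a number of a turn 0.125, either way. A call with a gripper value outside its range is refused whole. "claw" is the gripper's target within -1 to 1 (shut at 1, half-way at 0, fully open at -1), set as the call begins (left out, the last holds). The fingers move at their own pace and stop on an object; "grip_force" is the grip in N (left out, the last holds). Time passes only in rows, so rows that do not move let the fingers close, or fill a call up. It gives the time, the measured TCP pose, the force, the opening and the grip force at its end, in the units of the state.
- telemetry.get_state(): the state, without advancing time (a new reading comes with each control period).
- eyes.grab_frame(name): name is "side" or "top"; returns the picture (400x640x3 uint8, red, green, blue); there is no depth.
- eyes.calibration(name): a dict with "mtx" (3x3 intrinsics, pixels), "rvec" (rotation vector, rad) and "tvec" (3), from world to camera coordinates, as OpenCV has them. Camera axes: x right, y down, z forward; pixel columns grow to the right and rows downward; lengths in m; the calibration is good to about 2 mm. A picture is of the moment at which its call begins. calibration takes no time and is no camera call.
- ticket.job_done(): hands the job in; it is judged then, once.
Trained networks look in the newest picture that a camera, given by its name, has taken for a name from the list of things; names that differ only in an ending like _2 or _b are one class to them, and where a whole thing is asked for, a point or a joint stands for the part that bears it (a point fixed in the world has none). Each returns a list of dicts, best first, with "conf" (0 to 1); they miss things now and then, are a little off and sometimes report something else, mostly with a low value. They report only what shows in the picture. A call takes as long as a camera call. They do not tell look-alikes from the thing itself.
- recognise(camera, name): "position" ([x, y, z] in m, in world coordinates, good to about 4 mm: the middle of the surface that is visible of it).
- trace(camera, name): "mask" (400x640 bool, what is visible of it).
The state is a dict: "t": time; "q": joint angles; "qd": joint speeds; "joint_efforts": joint torques, N m; "eef_pos": TCP position; "ee_rot": TCP orientation; "force": force on the tool from outside, world axes, zero at the start; "moment": the same for the moment, N m; "width": finger opening in m; "gripper_force": force on a finger pad.
Only numpy, scipy, OpenCV 4.12 (cv2) and the standard library are available. Lean on these libraries where they do the work, as an engineer would, in place of code of your own. Each camera call takes 0.05 s, during which the arm holds its last target. There are 200 camera calls.

## Working session

There is one attempt and no reset: what is moved stays moved. The work goes in short steps, Python scripts to look and compute and a tool call to move; the robot and the scene stay as the last step left them, time stands still between calls to the robot, and variables do not carry over. Pictures are saved under pics/ and viewed, at most 10 in all, crops included, and the job is handed in when it is done.

Besides the shell and the picture viewer there is one more tool, called after "Emit:" by a JSON object that holds its "op" and its "data". servo_tool: Moves the arm, as the interface text tells. Its arguments: {"type":"object","properties":{"series":{"type":"array"},"claw":{"type":"number"},"grip_force":{"type":"number"}},"required":["series"]}

```bash
mkdir -p pics; cat > h.py <<'E'
import cv2,numpy as np
from station import telemetry,eyes,ticket,recognise,trace
def cal(n):
    c=eyes.calibration(n);return np.array(c["mtx"],float),np.array(c["rvec"],float).ravel(),np.array(c["tvec"],float).ravel()
def proj(n,p):
    K,r,t=cal(n);return cv2.projectPoints(np.array(p,float).reshape(-1,1,3),r,t,K,None)[0].reshape(-1,2)
def onz(n,uv,z):
    K,r,t=cal(n);R=cv2.Rodrigues(r)[0];C=-R.T@t
    uv=np.atleast_2d(uv);d=(R.T@np.linalg.inv(K)@np.c_[uv,np.ones(len(uv))].T).T
    return C+d*((z-C[2])/d[:,2])[:,None]
def save(n,f,crop=None,s=1):
    im=eyes.grab_frame(n)[:,:,::-1]
    if crop: x0,y0,x1,y1=crop;im=im[y0:y1,x0:x1]
    cv2.imwrite(f,cv2.resize(im,None,fx=s,fy=s,interpolation=cv2.INTER_CUBIC))
E
python3 - <<'E'
from h import *
s=telemetry.get_state();print(s)
for c in("top","side"):
    save(c,f"pics/{c}0.png")
    K,r,t=cal(c);print(c,K[0,0],-cv2.Rodrigues(r)[0].T@t)
    for n in("holding_block","sleeve","clamp_lever","lever_tip","spindle_top","washer"):
        try:
            for d in recognise(c,n):print(c,n,round(d["conf"],2),np.round(d["position"],3),proj(c,d["position"]).round()[0])
        except Exception as e:print(c,n,e)
E
```

```text
{'t': 0.0, 'q': array([ 1.42213138e+00,  3.59399935e-01,  1.10885699e-02, -3.48301561e-04,
       -1.22405628e+00, -2.88117609e-01]), 'qd': array([ 6.79280089e-04, -1.26554999e-03, -2.35216700e-05,  4.47118352e-05,
       -2.59521398e-04, -4.77460339e-04]), 'joint_efforts': array([-3.23967433e-04, -5.82719386e+01,  2.93048698e+01,  6.99651048e+00,
        6.95231327e-03, -1.63349623e-04]), 'eef_pos': array([0.28535488, 0.61121012, 0.22562748]), 'ee_rot': array([ 3.13999305e+00, -1.32602240e-04, -4.36901069e-01]), 'force': array([-0.61012544,  1.04560671,  0.44559576]), 'moment': array([-0.0326017 , -0.02708009, -0.04645888]), 'gripper_force': 0.0, 'width': 0.08740230137757997}
top 372.1803792275105 [0.45695704 0.01959899 1.12096676]
top holding_block 0.68 [ 0.378 -0.055  0.057] [335. 269.]
top holding_block 0.67 [0.611 0.094 0.053] [284. 186.]
top sleeve 0.68 [ 0.647 -0.18   0.05 ] [378. 176.]
top sleeve 0.49 [ 0.478 -0.176  0.037] [376. 234.]
top sleeve 0.48 [ 0.566 -0.162  0.05 ] [372. 203.]
top clamp_lever 0.72 [ 0.288 -0.067  0.047] [338. 301.]
top clamp_lever 0.56 [0.522 0.132 0
[... 240 characters left out ...]
30.1981832802543 [-0.19579807 -0.72934013  0.69049567]
side holding_block 0.96 [0.589 0.085 0.039] [298. 214.]
side holding_block 0.81 [ 0.352 -0.08   0.044] [275. 271.]
side sleeve 0.84 [ 0.634 -0.197  0.038] [383. 246.]
side sleeve 0.76 [ 0.474 -0.181  0.027] [339. 272.]
side sleeve 0.69 [ 0.552 -0.172  0.036] [356. 255.]
side sleeve 0.2 [0.588 0.084 0.046] [298. 213.]
side clamp_lever 0.62 [ 0.284 -0.073  0.04 ] [251. 283.]
side clamp_lever 0.51 [0.528 0.134 0.038] [272. 216.]
side lever_tip 0.62 [0.52  0.136 0.042] [270. 216.]
side lever_tip 0.5 [ 0.282 -0.067  0.041] [249. 282.]
side spindle_top 0.72 [ 0.35  -0.081  0.048] [275. 270.]
side spindle_top 0.7 [0.589 0.084 0.045] [298. 213.]
```

View pics/top0.png

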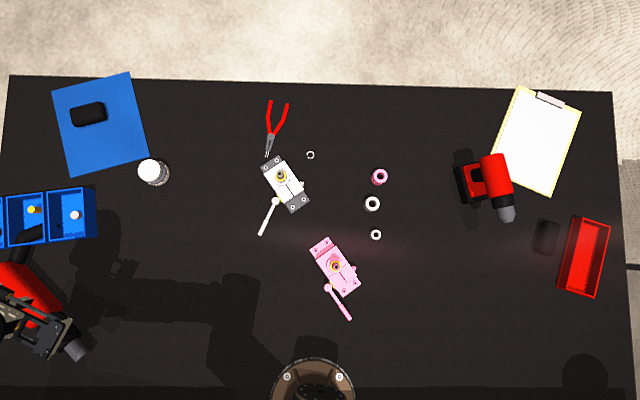

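View pics/side0.png

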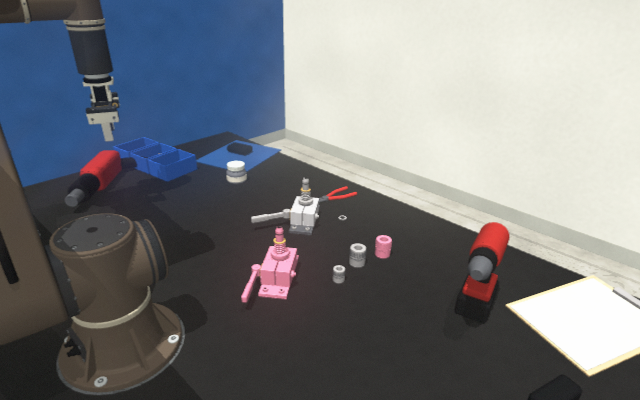

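Top view: the holding block meant is the white one at (284,186); the pink one at (335,268) is the look-alike. Sleeves: pink (378,176) is out, and of the greys the larger at (372,204) is meant, not the small one at (376,235). I'll confirm with a crop.

```bash
python3 - <<'E'
from h import *
save("top","pics/top1.png",(240,140,400,250),5)
save("side","pics/side1.png",(240,165,400,285),5)
for c,n in(("top","sleeve"),("side","sleeve"),("top","holding_block"),("top","clamp_lever"),("side","clamp_lever"),("top","retaining_ring"),("top","pliers")):
    for d in trace(c,n):
        m=d["mask"].astype(np.uint8);pts=cv2.findNonZero(m)
        if pts is None: continue
        (a,b),r=cv2.minEnclosingCircle(pts)
        print(c,n,round(d["conf"],2),m.sum(),"bbox",cv2.boundingRect(pts),"circ",round(a,1),round(b,1),round(r,1),"rect",cv2.minAreaRect(pts))
E
```

```text
top sleeve 0.64 100 bbox (369, 229, 12, 11) circ 374.6 234.0 5.7 rect ((374.7500305175781, 234.25003051757812), (9.899494171142578, 10.60660171508789), 45.0)
top sleeve 0.62 185 bbox (371, 169, 17, 17) circ 379.0 176.7 8.4 rect ((379.0000305175781, 176.50001525878906), (13.435027122497559, 16.26345443725586), 45.0)
top sleeve 0.54 179 bbox (363, 196, 17, 16) circ 370.9 203.5 8.2 rect ((371.0000305175781, 203.50003051757812), (13.435027122497559, 16.26345443725586), 45.0)
side sleeve 0.77 180 bbox (333, 266, 12, 17) circ 339.0 274.0 8.5 rect ((338.5, 274.0), (16.0, 11.0), 90.0)
side sleeve 0.67 310 bbox (376, 235, 16, 23) circ 383.4 246.1 11.3 rect ((383.5, 246.0), (22.0, 15.0), 90.0)
side sleeve 0.66 254 bbox (252, 209, 38, 14) circ 270.5 215.5 19.3 rect ((270.5000305175781, 215.50003051757812), (8.675980567932129, 38.25459289550781), 81.11934661865234)
side sleeve 0.52 338 bbox (350, 243, 17, 24) circ 358.0 254.5 11.9 rect ((358.0, 254.5), (23.0, 16.0), 90.0)
top holding_block 0.8 1540 bbox (259, 156, 51, 79) circ 269.5 195.0 40.1 rect ((270.6452331542969, 193.333740234375), (55.750
[... 519 characters left out ...]
4)
top clamp_lever 0.51 173 bbox (259, 198, 20, 37) circ 268.5 216.0 19.9 rect ((268.8595275878906, 216.1525421142578), (5.774558067321777, 39.78028869628906), 22.98871612548828)
side clamp_lever 0.82 234 bbox (252, 209, 38, 14) circ 270.5 215.5 19.3 rect ((270.525390625, 215.6572265625), (8.216392517089844, 38.279476165771484), 80.83765411376953)
side clamp_lever 0.6 304 bbox (242, 264, 19, 38) circ 251.5 282.5 20.0 rect ((251.36260986328125, 282.45245361328125), (10.140429496765137, 39.87114715576172), 19.09349250793457)
top pliers 0.74 399 bbox (265, 100, 24, 55) circ 274.1 127.4 27.6 rect ((273.3470458984375, 127.688232421875), (20.066070556640625, 54.12415313720703), 12.528807640075684)
```

View pics/top1.png

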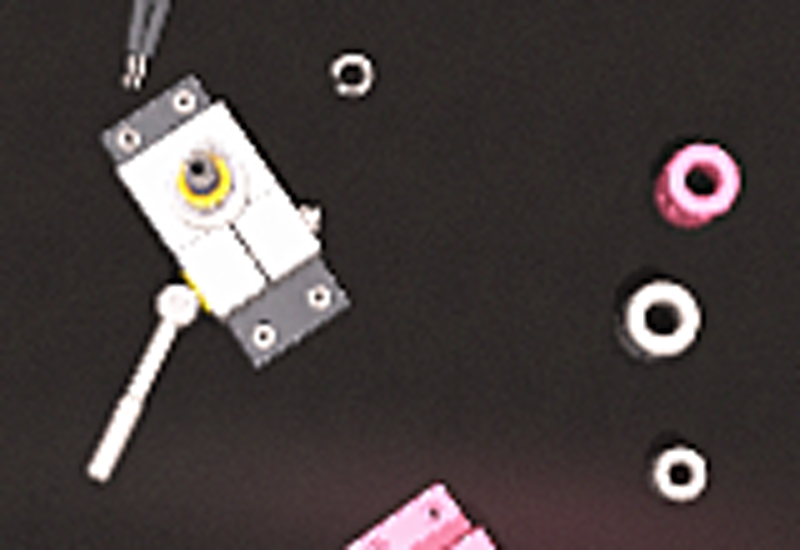

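View pics/side1.png

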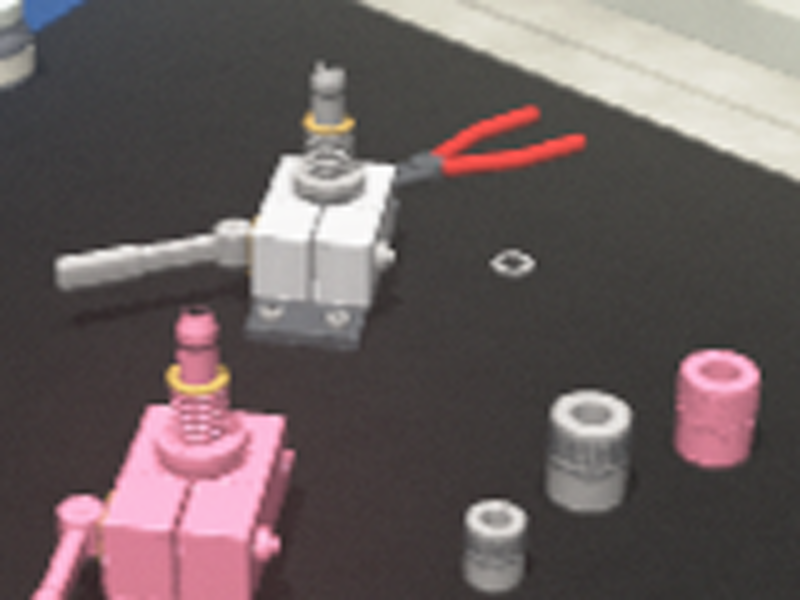

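The crops confirm it: the white block (spindle tip at about (280,173), lever tip at (259,234)) and the large grey sleeve with its top rim at (372,203). Now a pose fit from both views.

```bash
cat > fit.py <<'E'
from h import *
from scipy.optimize import least_squares
px=lambda u,v,x0,y0:((u+.5)/5-.5+x0,(v+.5)/5-.5+y0)
T=[((75,34,10),(103,131)),((75,-34,10),(195,75)),((-95,-34,10),(348,298)),((-95,34,10),(262,367)),
((0,0,140),(201,166)),((0,0,104),(205,181)),((-52,0,55),(268,281))]
S=[((0,0,140),(328,69)),((0,0,104),(329,124)),((-52,0,55),(315,242))]
obs=[("top",m,px(*p,240,140)) for m,p in T]+[("side",m,px(*p,240,165)) for m,p in S]
def w(q,m):
    c,s=np.cos(q[2]),np.sin(q[2]);m=np.array(m)/1e3
    return np.array([q[0]+c*m[0]-s*m[1],q[1]+s*m[0]+c*m[1],m[2]])
f=lambda q:np.concatenate([proj(c,w(q,m))[0]-p for c,m,p in obs])
r=least_squares(f,[.6,.1,.5],loss="soft_l1");q=r.x
print("block",q.round(4));print(f(q).reshape(-1,2).round(1).tolist())
h=w(q,(-42,51,36));print("hinge",h)
tip=onz("top",px(98,478,240,140),.045)[0];print("tip",tip,np.linalg.norm((tip-h)[:2]))
a=np.arctan2(*(tip-h)[[1,0]])%(2*np.pi);print("lever",q[2]+np.pi-a)
for a in(0,.5,1):
    th=q[2]+np.pi-a;print(a,"at 95",h[:2]+.095*np.array([np.cos(th),np.sin(th)]))
print("sleeve top",onz("top",px(662,318,240,140),.05)[0],"side",onz("side",px(591,413,240,165),.05)[0], "bottom side", onz("side",px(587,487,240,165),0)[0])
print("small",onz("top",px(680,474,240,140),.035)[0],"ring",onz("top",px(352,75,240,140),.004)[0])
E
python3 fit.py
```

```text
block [0.6335 0.0994 0.6224]
[[-0.2, 1.1], [0.1, -0.2], [1.3, 1.0], [-0.2, 0.1], [0.2, 0.3], [0.4, -0.4], [-0.8, -2.8], [0.2, -0.0], [-0.1, -0.3], [-0.2, -1.6]]
hinge [0.56961412 0.11632062 0.036     ]
tip [0.46906415 0.16152787 0.045     ] 0.11024514193541259
lever 1.0449203559916853
0 at 95 [0.49242832 0.06093693]
0.5 at 95 [0.47532485 0.1047217 ]
1 at 95 [0.48130668 0.15134629]
sleeve top [ 0.56641431 -0.16218608  0.05      ] side [ 0.56778397 -0.16348098  0.05      ] bottom side [ 0.57061352 -0.16257701  0.        ]
small [ 0.47663935 -0.1751619   0.035     ] ring [0.71719609 0.02045416 0.004     ]
```

Emit:
{"op": "servo_tool", "data": {"series": [[[25,18.5,0,0],[25,18.5,0,0],[25,18.5,0,0],[25,18.5,0,0],[25,18.5,0,0],[25,18.5,0,0],[25,18.5,0,0],[25,18.5,0,0],[25,18.5,0,0],[25,18.5,0,0]]], "claw": 1, "grip_force": 10}}

```text
t: 1.98
eef_pos: [0.4343, 0.3368, 0.2268]
ee_rot: [-3.141, -0.0, -0.437]
force: [-0.1, 0.3, 0.3]
width: 0.0263
gripper_force: 0.0
```

Emit:
{"op": "servo_tool", "data": {"series": [[[25,18.5,10,0],[25,18.5,10,0],[25,18.5,10,0],[25,18.5,10,0],[26,18,20,0],[0,0,25,0],[0,0,25,0],[0,0,25,0],[0,0,15,0],[0,0,0,0]]]}}

```text
t: 2.82
eef_pos: [0.5073, 0.2, 0.0733]
ee_rot: [3.137, 0.003, -0.438]
force: [-0.2, 0.2, -0.5]
width: 0.0005
gripper_force: 0.0
```

Emit:
{"op": "servo_tool", "data": {"series": [[[0,0,15,0],[0,0,15,0],[0,0,14,0],[0,0,0,0],[0,5,0,0],[0,5,0,0],[0,5,0,0],[0,4,0,0],[0,0,0,0],[0,0,0,0]]]}}

```text
t: 3.65
eef_pos: [0.5012, 0.1842, 0.0332]
ee_rot: [-3.141, -0.001, -0.437]
force: [-0.1, -0.6, -0.3]
width: 0.0003
gripper_force: 0.0
```

Emit:
{"op": "servo_tool", "data": {"series": [[[0,3,0,0],[0,3,0,0],[-2.3,9,0,-0.1],[-2.3,9,0,-0.1],[-2.3,9,0,-0.1],[-2.3,9,0,-0.1],[-2.3,9,0,-0.1],[-2.3,9,0,-0.1],[-2.3,9,0,-0.1],[0,0,0,0]]]}}

```text
t: 4.48
eef_pos: [0.474, 0.1188, 0.0326]
ee_rot: [3.142, 0.0, 0.267]
force: [-0.2, 0.6, 0.0]
width: 0.0003
gripper_force: 0.0
```

```bash
python3 - <<'E'
from h import *
save("top","pics/top2.png",(200,140,360,260),5)
E
```

```text
(no output)
```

View pics/top2.png

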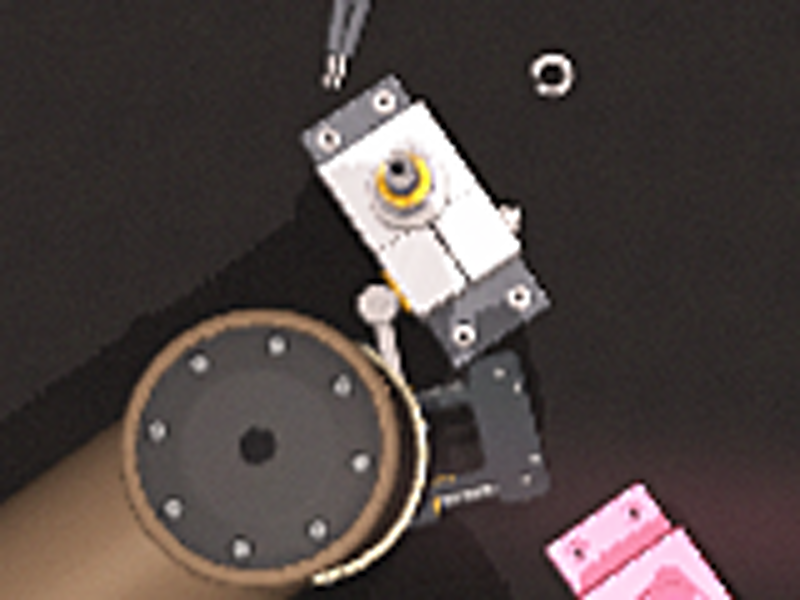

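The lever has been pushed: it now points from the knob at (378,304) to (392,370), about 0.4 rad open. I'll continue the arc, then press on the stop.

Emit:
{"op": "servo_tool", "data": {"series": [[[-2.3,9,0,-0.1],[-2.3,9,0,-0.1],[-2.3,9,0,-0.1],[-1,4,0,-0.05],[0,2,0,0],[0,2,0,0],[0,2,0,0],[0,0,0,0],[0,0,0,0],[0,0,0,0]]]}}

```text
t: 5.37
eef_pos: [0.4821, 0.0836, 0.0325]
ee_rot: [-3.141, 0.0, 0.612]
force: [-2.3, 1.7, 0.3]
width: 0.0002
gripper_force: 1.4
```

Emit:
{"op": "servo_tool", "data": {"series": [[[0,2,0,0],[0,2,0,0],[0,2,0,0],[0,2,0,0],[0,0,0,0],[0,0,0,0],[0,0,0,0],[0,0,0,0],[0,0,0,0],[0,0,0,0]]]}}

```text
t: 6.2
eef_pos: [0.483, 0.0822, 0.0323]
ee_rot: [-3.134, -0.0, 0.611]
force: [-36.4, 47.2, 16.2]
width: 0.0004
gripper_force: 29.6
```

Emit:
{"op": "servo_tool", "data": {"series": [[[0,-10,0,0],[0,-20,0,0],[0,0,-25,0],[0,0,-25,0],[0,0,-25,0],[0,0,-25,0.122],[0,0,-25,0.122],[0,0,-15,0.122],[0,0,0,0.122],[0,0,0,0.122]]], "claw": -1}}

```text
t: 7.03
eef_pos: [0.4706, 0.1019, 0.1741]
ee_rot: [-3.14, -0.003, -0.003]
force: [0.4, -0.4, -1.0]
width: 0.0618
gripper_force: 0.0
```

Emit:
{"op": "servo_tool", "data": {"series": [[[10,27,0,0],[10,27,0,0],[10,27,0,0],[10,27,0,0],[10,27,0,0],[10,27,0,0],[10,27,0,0],[10,27,0,0],[10,27,0,0],[10,27,0,0]]]}}

```text
t: 7.87
eef_pos: [0.5711, -0.1699, 0.1726]
ee_rot: [3.141, -0.0, 0.003]
force: [0.9, 1.4, -0.2]
width: 0.0876
gripper_force: 0.0
```

```bash
python3 - <<'E'
from h import *
save("top","pics/top3.png",(240,140,400,260),5)
print(telemetry.get_state()["eef_pos"],telemetry.get_state()["ee_rot"])
E
```

```text
[ 0.57251483 -0.17343168  0.17232216] [ 3.13969419e+00 -3.48756018e-04  1.75958330e-03]
```

View pics/top3.png

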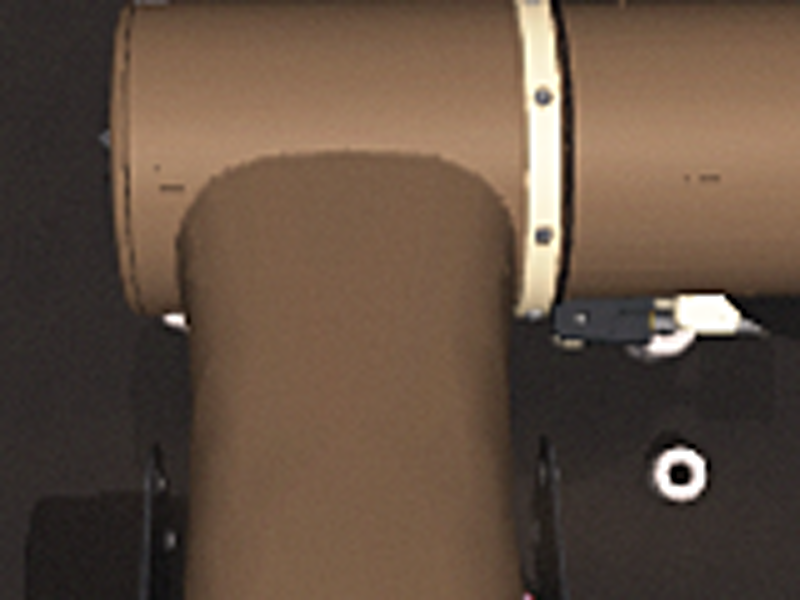

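The arm hides the top view here (only the small sleeve shows, at crop (680,474)). The side clearance is ±23 mm, so I'll descend on the fitted position.

Emit:
{"op": "servo_tool", "data": {"series": [[[-5,-11,20,0],[0,0,20,0],[0,0,20,0],[0,0,20,0],[0,0,20,0],[0,0,20,0],[0,0,15,0],[0,0,15,0],[0,0,6,0],[0,0,0,0]]]}}

```text
t: 8.75
eef_pos: [0.5646, -0.1573, 0.0151]
ee_rot: [3.141, 0.003, 0.003]
force: [0.3, 0.9, -0.7]
width: 0.0875
gripper_force: 0.0
```

```bash
python3 - <<'E'
from h import *
save("side","pics/side4.png",(280,160,440,280),5)
s=telemetry.get_state();print(s["eef_pos"],s["ee_rot"],s["force"],s["width"])
E
```

```text
[ 0.56531389 -0.1573368   0.01621055] [3.14124040e+00 1.16995706e-03 3.27634763e-03] [ 0.61214055 -0.37644036  0.48696736] 0.08748958311906611
```

View pics/side4.png

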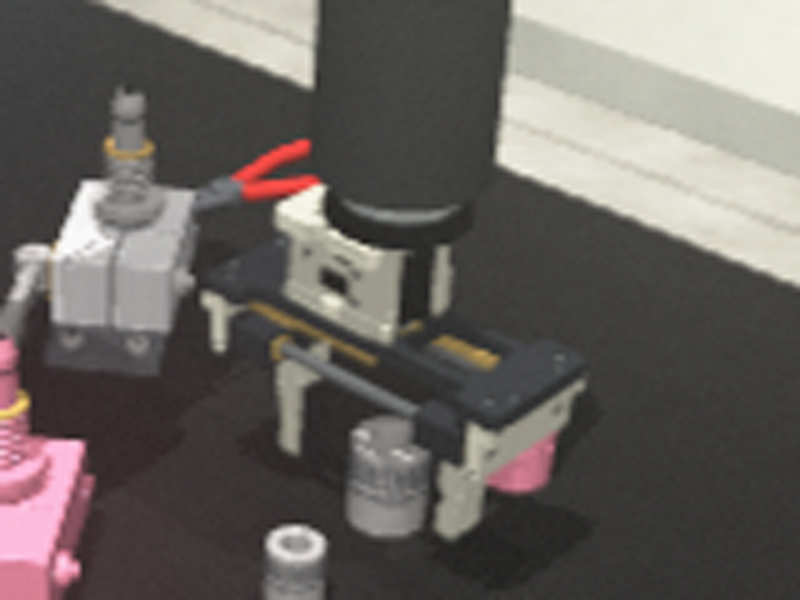

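The sleeve (crop (387,478)) stands between the fingers at (290,410) and (460,495), which are slightly off-centre. Centring, then gripping.

Emit:
{"op": "servo_tool", "data": {"series": [[[2,5,0,0],[0,0,0,0],[0,0,0,0],[0,0,0,0],[0,0,0,0],[0,0,0,0],[0,0,0,0],[0,0,0,0],[0,0,0,0],[0,0,0,0]]], "claw": 1, "grip_force": 50}}

```text
t: 9.63
eef_pos: [0.5676, -0.1623, 0.0167]
ee_rot: [3.141, -0.0, 0.003]
force: [-0.1, -0.8, 2.3]
width: 0.0416
gripper_force: 50.0
```

Emit:
{"op": "servo_tool", "data": {"series": [[[0,0,0,0],[0,0,0,0],[0,0,-5,0],[0,0,-15,0],[0,0,-25,0],[0,0,-25,0],[0,0,-25,0],[0,0,-25,0],[0,0,-20,0],[0,0,0,0]]]}}

```text
t: 10.47
eef_pos: [0.5698, -0.1625, 0.1614]
ee_rot: [3.141, -0.007, 0.004]
force: [1.1, 0.5, -1.8]
width: 0.0414
gripper_force: 50.0
```

Emit:
{"op": "servo_tool", "data": {"series": [[[7,-10,-10,0],[7,-30,-10,0],[7,-33,0,0],[7,-33,0,0],[7,-33,0,0],[7,-33,0,0],[7,-33,0,0],[7,-30,0,0],[6,-20,0,0],[3,-7,0,0]]]}}

```text
t: 11.3
eef_pos: [0.6318, 0.1035, 0.1755]
ee_rot: [3.141, 0.001, 0.006]
force: [-0.3, -1.0, -1.3]
width: 0.0416
gripper_force: 50.0
```

Emit:
{"op": "servo_tool", "data": {"series": [[[0,0,0,0],[0,0,0,0],[0,0,0,0],[0,0,0,0],[0,0,0,0],[0,0,0,0],[0,0,0,0],[0,0,0,0],[0,0,0,0],[0,0,0,0]]]}}

```text
t: 12.13
eef_pos: [0.6317, 0.0999, 0.1766]
ee_rot: [-3.142, -0.0, 0.003]
force: [-0.9, 0.2, -2.0]
width: 0.0413
gripper_force: 50.0
```

```bash
python3 - <<'E'
from h import *
save("side","pics/side5.png",(250,130,370,220),6)
s=telemetry.get_state();print(s["eef_pos"],s["ee_rot"],s["force"],s["width"])
for n in("sleeve","clamp_lever"):
    for d in trace("side",n)[:3]:
        p=cv2.findNonZero(d["mask"].astype(np.uint8));print(n,d["conf"],cv2.boundingRect(p))
P=s["eef_pos"]-[0,0,.0165]
b=lambda u:((u+.5)/6-.5)
print("pred rim px",((proj("side",[P,P+[0,0,.05]])-[250,130]+.5)*6).round(), "spindle",((proj("side",[[.6335,.0994,.14],[.6335,.0994,.104],[.6335,.0994,.07]])-[250,130]+.5)*6).round())
E
```

```text
[0.63167749 0.09994591 0.17659636] [-3.14153564e+00 -4.59579929e-05  3.16236525e-03] [-0.29112521 -0.30609712 -1.50668213] 0.04152255444223494
sleeve 0.72 (281, 178, 39, 57)
sleeve 0.71 (375, 235, 17, 23)
sleeve 0.7 (334, 266, 12, 17)
clamp_lever 0.77 (242, 264, 18, 37)
pred rim px [[332. 257.]
 [333. 163.]] spindle [[336. 293.]
 [335. 358.]
 [335. 417.]]
```

View pics/side5.png

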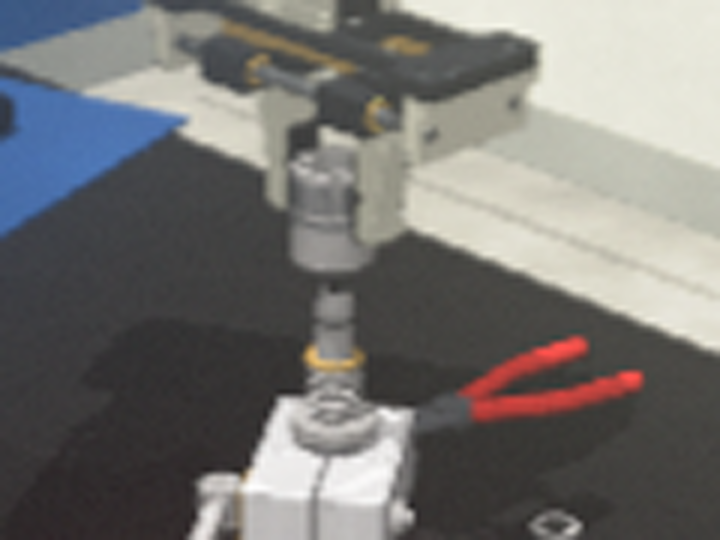

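The rim centre is at crop (332,257) and the spindle axis at (335,293). That is about 1.5 mm off, which matches the measured TCP error, so I'll correct by +2 mm in x and descend to where the bore starts.

Emit:
{"op": "servo_tool", "data": {"series": [[[1.8,0.5,0,0],[0,0,0,0],[0,0,10,0],[0,0,10,0],[0,0,8,0],[0,0,6,0],[0,0,4,0],[0,0,4,0],[0,0,4,0],[0,0,0,0]]], "grip_force": 60}}

```text
t: 13.12
eef_pos: [0.6331, 0.0994, 0.1296]
ee_rot: [3.141, 0.001, 0.003]
force: [-0.8, -0.5, -2.1]
width: 0.0411
gripper_force: 60.0
```

Emit:
{"op": "servo_tool", "data": {"series": [[[0,0,2,0],[0,0,2,0],[0,0,2,0],[0,0,2,0],[0,0,2,0],[0,0,0,0],[0,0,0,0],[0,0,0,0],[0,0,0,0],[0,0,0,0]]]}}

```text
t: 13.95
eef_pos: [0.6335, 0.0996, 0.1206]
ee_rot: [-3.141, -0.0, 0.003]
force: [0.9, 1.2, -2.5]
width: 0.0416
gripper_force: 60.0
```

Emit:
{"op": "servo_tool", "data": {"series": [[[0,0,3,0],[0,0,3,0],[0,0,3,0],[0,0,3,0],[0,0,3,0],[0,0,3,0],[0,0,3,0],[0,0,0,0],[0,0,0,0],[0,0,0,0]]]}}

```text
t: 14.78
eef_pos: [0.6334, 0.0997, 0.0992]
ee_rot: [-3.141, 0.0, 0.003]
force: [0.4, 3.7, -3.0]
width: 0.0417
gripper_force: 60.0
```

Emit:
{"op": "servo_tool", "data": {"series": [[[0,0,2,0],[0,0,2,0],[0,0,2,0],[0,0,2,0],[0,0,2,0],[0,0,0,0],[0,0,0,0],[0,0,0,0],[0,0,0,0],[0,0,0,0]]]}}

```text
t: 15.62
eef_pos: [0.6338, 0.0996, 0.0905]
ee_rot: [-3.141, -0.001, 0.004]
force: [-1.8, 3.1, 5.0]
width: 0.0414
gripper_force: 60.0
```

Emit:
{"op": "servo_tool", "data": {"series": [[[0,-0.5,1,0],[0,0,1,0],[0,0,1,0],[0,0,1,0],[0,0,0.5,0],[0,0,0,0],[0,0,0,0],[0,0,0,0],[0,0,0,0],[0,0,0,0]]]}}

```text
t: 16.45
eef_pos: [0.6338, 0.0996, 0.0867]
ee_rot: [3.141, -0.001, 0.004]
force: [-2.3, 0.6, 10.3]
width: 0.0413
gripper_force: 60.0
```

Emit:
{"op": "servo_tool", "data": {"series": [[[0,0,0.5,0],[0,0,0.5,0],[0,0,0.5,0],[0,0,0.5,0],[0,0,0,0],[0,0,0,0],[0,0,0,0],[0,0,0,0],[0,0,0,0],[0,0,0,0]]]}}

```text
t: 17.28
eef_pos: [0.6339, 0.0996, 0.0866]
ee_rot: [3.141, -0.002, 0.004]
force: [-8.6, 0.4, 23.0]
width: 0.0414
gripper_force: 60.0
```

Hard contact: the force rose 13 N with no travel. I'll check the picture.

```bash
python3 - <<'E'
from h import *
save("side","pics/side6.png",(230,140,350,240),6)
s=telemetry.get_state();print(s["eef_pos"],s["ee_rot"],s["force"],s["width"],s["t"])
E
```

```text
[0.63390017 0.09956522 0.08661501] [ 3.14118152e+00 -2.28296070e-03  4.17508717e-03] [-8.60226854  1.19560195 24.15939947] 0.04136351863872742 17.3333
```

View pics/side6.png

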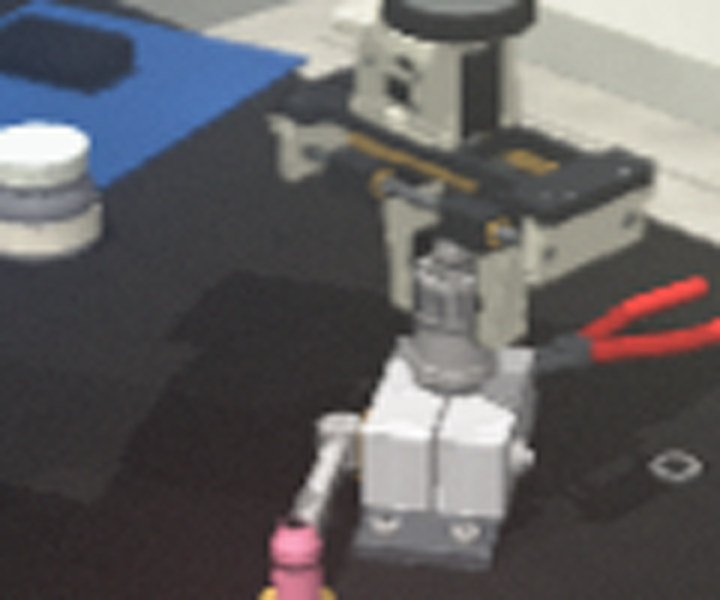

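The sleeve is seated on the shoulder at crop (450,365). The lever lies from (340,425) to (300,520). I'll check that direction against a shut lever.

```bash
python3 - <<'E'
from h import *
h=np.array([.5696,.1163,.045])
for a in(0,.1,.2,.4):
    th=.6224+np.pi-a;d=np.array([np.cos(th),np.sin(th),0])
    print(a,((proj("side",[h,h+.08*d])-[230,140]+.5)*6).round().tolist())
E
```

```text
0 [[341.0, 430.0], [307.0, 511.0]]
0.1 [[341.0, 430.0], [291.0, 509.0]]
0.2 [[341.0, 430.0], [276.0, 507.0]]
0.4 [[341.0, 430.0], [247.0, 499.0]]
```

The lever matches a≈0. One settling call with slight relief in x, then hand in.

Emit:
{"op": "servo_tool", "data": {"series": [[[-0.4,0,0.3,0],[0,0,0,0],[0,0,0,0],[0,0,0,0],[0,0,0,0],[0,0,0,0],[0,0,0,0],[0,0,0,0],[0,0,0,0],[0,0,0,0]]]}}

```text
t: 18.17
eef_pos: [0.6339, 0.0996, 0.0866]
ee_rot: [3.141, -0.003, 0.004]
force: [-7.8, 1.0, 24.5]
width: 0.0417
gripper_force: 60.0
```

```bash
python3 - <<'E'
from h import *
s=telemetry.get_state();print(s["eef_pos"],s["ee_rot"],s["force"],s["gripper_force"])
if 14<s["force"][2]<60: print(ticket.job_done())
E
```

```text
[0.63389874 0.09960575 0.0865885 ] [ 3.14126213e+00 -3.04600114e-03  4.32209857e-03] [-7.79891532  1.00235928 24.49888713] 60.007222783751786
the job is handed in; nothing more can be done
None
```

I swung the clamp lever fully shut, pressed the sleeve down hard on the shoulder (about 24 N down, gripped at 60 N), and handed the job in still holding it; the hand-in gave no verdict.

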